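Turn the dryer's dial plate face up with the lifter

TASK

The dryer's dial plate lies face down in the low well of the repair tray: take the orange-handled lifter from its rest, feel its blade in under the plate's near edge, and tip the plate up and over the step so that it lies flat and face up on the blue felt deck; then lay the lifter back in its rest as you found it. Work gently: neither press the blade on the tray nor pry or push at the plate with more than about 15 N, never touch the plate with the gripper or arm, and leave the other things where they are.

Things in the scene. Friction and masses are not known exactly. Their poses are not given: they have to be found in the camera images.
- plate: dial plate, 70 (x) x 80 (y) x 7 mm, 70-140 g: flange 70 x 80 x 3 mm, bare metal back, with a white raised face panel 56 x 66 x 4 mm on its middle. Starts face down on the panel, so the flange stands 4 mm off the well floor and overhangs the panel by 7 mm all round. Origin: middle of the panel's face; z points from face to back (up at the start); x to its far edge
- near_edge (a point): middle of the plate's near edge, on the flange's lower face at the start, 35 mm from the plate's origin towards the robot. The plate starts nearly square to the step, its far edge 2 to 12 mm short of it; pushed by the panel's near side it slides until its far edge meets the step, about which it can be tipped up and over
- tray: repair tray fixed to the counter, 265 x 150 mm, its height differing by some mm. Origin: middle of the step's face, 12 mm below the well floor; x points away from the robot, square to the step; z up. Grey well: x = -135 to 0 mm, floor at z = 12, open in front and at the sides. Blue felt deck: x = 0 to 130 mm, top at z = 22, so the step is 10 mm high
- step (a point): middle of the step's top edge, marked by a yellow line along the tray's y; 22 mm above the tray's origin
- lifter: the lifter, 135 g. Origin: middle of the orange handle (100 x 20 x 22 mm along x; grip it across y at its middle). From its front end a steel crank drops to a clamp (knuckle) that holds a flat yellow nylon blade, 40 wide and 2 mm thick, along +x. At its middle setting the blade's underside is at z = -45 mm and its tip at x = 120 mm
- knuckle (a point): clamp of the lifter: cross axis (along y) at x = 65, z = -41 mm of it; blade underside 4 mm below. The clamp is set by hand: the blade reaches 40 to 70 mm ahead of the axis and may lean 4 degrees (4 mm at the tip) up or down, none of it measured; friction holds it firmly up to some 12 N. Held 5 to 6 degrees tip-down, the tip touches a floor first and fits the gap under the flange
- rest: black rest fixed to the counter: two posts 66 mm apart carry the lifter's handle in notches 32 mm wide with cheeks 10 mm high. Origin: on the counter, 90 mm ahead (x) of the handle's place; the lifter lies in it with its origin near x = -90, y = 0, z = 55 mm of this frame, x along the rest's x, and leaves straight up
- dial: bystander: loose white dial 40 mm wide, 25 mm high, on the far end of the tray's deck; origin under its middle
- spare_dial: bystander: the same kind of dial, on the counter between tray and rest
- detergent: bystander: white bottle, 90 mm wide, 230 mm high
- softener: bystander: blue bottle, 80 mm wide, 200 mm high
- screw_bowl: bystander: white bowl, 90 mm wide, 40 mm high, beyond the tray
- screwdriver: bystander: screwdriver lying at the right of the counter
- brush: bystander: brush lying at the right of the counter
- jar: bystander: glass jar, 64 mm wide, 90 mm high, far right
Not all that is in view belongs to the job. What is shaped like the lifter but purple, red or turquoise is not meant.

How it is judged:
By the outcome, as a careful person would: the job done as asked, in the order asked, and still so for the second after the job is handed in, with the robot touching nothing.
It also fails if it takes over 72 s, if anything falls off the work surface, if the arm or the gripper's body presses on something with over 40 N, if the wrist force passes 120 N, or if a joint passes its speed limit or range.

ROBOT

A 7-joint arm with a two-finger parallel gripper is mounted at the origin on the work surface. World frame = base frame: x ahead of the robot, y to its left, z up, the work surface at z = 0. Lengths are in mm, angles in rad, forces in N, time in s.
With the tool pointing down it reaches from about 400 to 900 mm from the base axis. Payload 5.6 kg.
Tool frame: the origin (TCP) lies midway between the tips of the shut fingers; the grasp point (between the pads) lies 19 mm behind it; z points along the fingers, y is the line along which they close (so a half turn about z gives the same grasp; the last joint's range is limited). The gripper opens to 92 mm and grips with 3 to 60 N. Pads are 20 mm wide; open, the fingers measure 128 mm over their backs; the gripper's body (75 mm by 189 mm) begins 69 mm behind the grasp point.
Start: joints at [-1.196, 0.468, -0.012, 1.603, 0.006, 1.071, -0.056], TCP at [263.78, 594.079, 183.992] pointing down, gripper open.
Joint ranges: [-2.53, 2.53], [-0.31, 2.02], [-1.57, 1.55], [0.28, 2.44], [-1.29, 4.43], [0.15, 1.84], [-2.92, 2.92]. Speed limits (rad/s): [2.57, 2.57, 3.14, 3.14, 3.14, 3.14, 3.14].

INTERFACE

Orientations are given as a rotation vector (axis times angle).
In Python, from cell import robot, grip, kin, viewer gives the robot as it stands. Calls block until the motion is done:
- robot.movep(position, orientation): joint-space move of the TCP to a pose.
- robot.servo_line(position, feed=150, rotation=None): straight line of the TCP; rotation=None keeps the orientation; feed is the mean speed in mm/s.
- robot.goto_joints(angles): joint-space move.
- grip(opening, newtons=None): opening from 0.0 (shut) to 1.0 (fully open); newtons is the grip in N (None keeps the last); returns when the fingers have stopped.
- robot.hold(seconds).
- kin.ik(position, orientation): joint angles nearest the present ones, or None.
- robot.observe(): the state.
- viewer.read_camera(name): name is "scene" or "top"; returns the picture (400x640x3 uint8, red, green, blue); there is no depth.
- viewer.camera_info(name): a dict with "camera_matrix" (3x3 intrinsics, pixels), "R" (3x3) and "t" (3): a world point X has camera coordinates R X + t. Camera axes: x right, y down, z forward; pixel columns grow to the right and rows downward; lengths in mm; the calibration is good to about 2 mm. A picture is of the moment at which its call begins. camera_info takes no time and is no camera call.
A pose or a line that the arm cannot do raises robot.IKError and nothing moves.
- robot.job_done(): hands the job in; it is judged then, once.
Trained networks look in the newest picture that a camera, given by its name, has taken for a name from the list of things; names that differ only in an ending like _2 or _b are one class to them, and where a whole thing is asked for, a point or a joint stands for the part that bears it (a point fixed in the world has none). Each returns a list of dicts, best first, with "confidence" (0 to 1); they miss things now and then, are a little off and sometimes report something else, mostly with a low value. They report only what shows in the picture. A call takes as long as a camera call. They do not tell look-alikes from the thing itself.
- viewer.silhouettes(name, camera): "mask" (400x640 bool, what is visible of it).
- viewer.pinpoint(name, camera): "at" ([x, y, z] in mm, in the coordinates of the camera as it stood for that picture, good to about 4 mm: a listed point, or the origin of a listed thing).
The state is a dict: "t": time; "joints": joint angles; "joint_velocities": joint speeds; "joint_torque": joint torques, N m; "tcp_pos": TCP position; "tcp_rot": TCP orientation; "contact_force": force on the tool from outside, world axes, zero at the start; "wrist_torque": the same for the moment, N m; "grip_width": opening from 0.0 (shut) to 1.0 (fully open); "grip_force": force on a finger pad.
Only numpy, scipy, OpenCV 4.12 (cv2) and the standard library are available. Lean on these libraries where they do the work, as an engineer would, in place of code of your own. Each camera call takes 0.05 s, during which the arm holds its last target. There are 200 camera calls.

## Working session

There is one attempt and no reset: what is moved stays moved. The work goes in short steps, each a Python script; the robot and the scene stay as the last script left them, time stands still between calls to the robot, and variables do not carry over. Pictures are saved under pics/ and viewed, at most 10 in all, crops included, and the job is handed in when it is done.

```bash
ls; mkdir -p pics; python3 - <<'E'
from cell import robot, grip, kin, viewer
import cv2,numpy as np
s=robot.observe(); print(s['t'],s['tcp_pos'],s['tcp_rot'],s['contact_force'])
ims=[]
for c in('scene','top'):
    im=viewer.read_camera(c); cv2.imwrite(f'pics/a_{c}.png',im[:,:,::-1])
    i=viewer.camera_info(c); R=np.array(i['R']);t=np.array(i['t']); print(c,np.round(i['camera_matrix'],1).tolist(),'pos',np.round(-R.T@t))
    for n in ['plate','near_edge','tray','step','lifter','knuckle','rest','dial','spare_dial']:
        for d in viewer.pinpoint(n,c)[:4]:
            p=np.array(d['at']); w=R.T@(p-t); px=np.array(i['camera_matrix'])@p
            print(' ',n,round(d['confidence'],2),np.round(w,1),np.round(px[:2]/px[2]))
print(robot.observe()['t'])
E
```

```text
pics
0.0 [263.55881105 593.46745104 183.05396581] [-6.51580449e-01 -3.07304125e+00  2.74242286e-03] [ 1.28218783  0.08455642 -0.3901983 ]
scene [[416.9, 0.0, 315.6], [0.0, 416.9, 203.2], [0.0, 0.0, 1.0]] pos [1295.  715.  867.]
  plate 0.72 [604.7 193.7  10.4] [353. 260.]
  plate 0.65 [644.4 448.   -1.3] [420. 322.]
  near_edge 0.86 [570.8 192.4  17.2] [360. 253.]
  tray 0.78 [641.3 202.4   5.7] [347. 270.]
  tray 0.4 [570.5 190.5  19.2] [359. 252.]
  step 0.73 [640.8 203.3  23.8] [347. 265.]
  step 0.25 [647.2 451.8  -0.7] [421. 323.]
  lifter 0.92 [ 546.1 -209.2   52.4] [274. 186.]
  lifter 0.82 [ 780.7 -286.5   13.5] [205. 216.]
  lifter 0.61 [ 322.3 -291.6    6.5] [303. 163.]
  lifter 0.49 [ 265.6 -527.6    9.4] [274. 138.]
  knuckle 0.77 [ 608.  -205.4   12.2] [261. 203.]
  knuckle 0.65 [ 236.9 -457.3   14.9] [290. 140.]
  knuckle 0.64 [ 843.5 -239.9   19. ] [196. 230.]
  knuckle 0.54 [ 393.4 -287.    21.2] [291. 168.]
  rest 0.73 [ 6.34e+02 -2.04e+02  5.00e-01] [256. 210.]
  rest 0.56 [ 607.9 -201.9    9.4] [262. 204.]
  dial 0.68 [741.1 223.2  22.5] [328. 289.]
  dial 0.35 [6.
[... 392 characters left out ...]
9 -410.2   -1.7] [422. 165.]
  tray 0.58 [644.1 201.9   0.8] [245. 172.]
  tray 0.2 [ 674.  -412.4   -2.4] [423. 164.]
  lifter 0.91 [ 544.3 -212.4   50.9] [368. 199.]
  lifter 0.82 [ 325.5 -297.3    8.5] [393. 265.]
  lifter 0.82 [ 262.6 -527.7   11.5] [463. 284.]
  lifter 0.62 [ 505.7 -434.    -2.7] [431. 212.]
  knuckle 0.91 [ 605.  -207.8   14.2] [365. 183.]
  knuckle 0.84 [ 402.8 -292.7   17.1] [391. 242.]
  knuckle 0.62 [ 844.6 -237.5   17.1] [372. 115.]
  rest 0.73 [ 634.4 -205.4   -2.6] [363. 175.]
  rest 0.71 [ 545.4 -213.1   52.3] [368. 198.]
  rest 0.68 [642.1 204.1   0.7] [244. 173.]
  dial 0.49 [739.6 222.6  23.3] [239. 143.]
  spare_dial 0.52 [443.4  11.3  -5.1] [300. 231.]
1.0
```

```bash
python3 - <<'E'
import cv2,numpy as np
a=cv2.imread('pics/a_scene.png');b=cv2.imread('pics/a_top.png')
r=lambda i,x,y,w,h,k:cv2.resize(i[y:y+h,x:x+w],None,fx=k,fy=k,interpolation=cv2.INTER_CUBIC)
cv2.imwrite('pics/c1.png',np.vstack([np.hstack([r(a,300,225,100,75,4),r(b,210,130,100,75,4)]),np.hstack([r(a,230,160,100,75,4),r(b,330,145,100,75,4)])]))
E
```

```text
(no output)
```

View pics/a_scene.png

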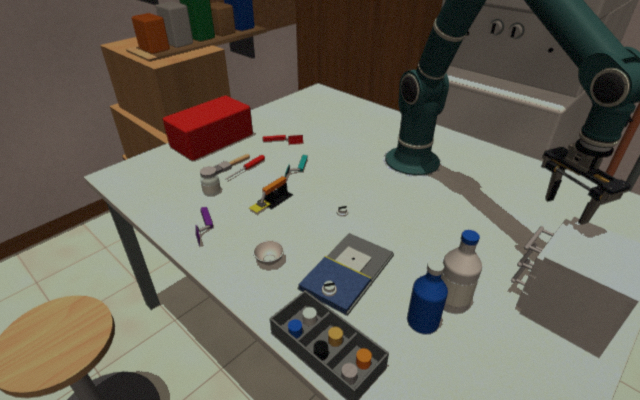

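View pics/c1.png

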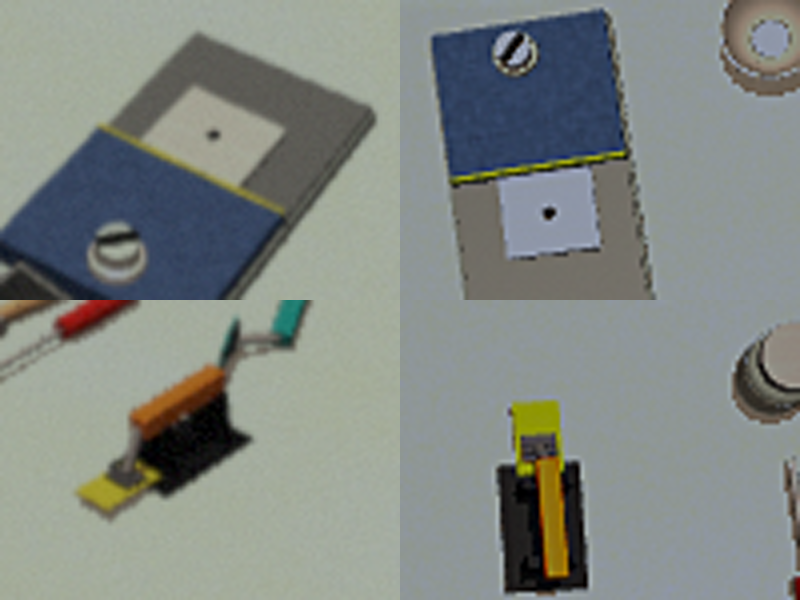

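Four lifter-shaped things show up in the scene picture: orange at (274,186), purple at (205,216), turquoise at (303,163) and red at (275,139). Only the orange one lies in the black rest with a yellow blade, and the enlarged crop confirms it, so that's the lifter I'll take. The plate lies at about (353,258), face down and just short of the yellow line, and the loose dial stands at the deck's far end.

Next I'll measure poses from both views by matching image moments.

```bash
cat > vis.py <<'E'
import cv2,numpy as np
from scipy.optimize import least_squares
from cell import viewer
I={c:{k:np.array(v) for k,v in viewer.camera_info(c).items() if k in('camera_matrix','R','t')} for c in('scene','top')}
def proj(c,P):
    q=(P@I[c]['R'].T+I[c]['t'])@I[c]['camera_matrix'].T
    return q[:,:2]/q[:,2:]
def mom(m):
    a=m['m00']; return np.array([m['m10']/a,m['m01']/a]),np.array([m['mu20'],m['mu11'],m['mu02']])/a
def mask(im,lo,hi,roi):
    h=cv2.cvtColor(im,cv2.COLOR_RGB2HSV); m=cv2.inRange(h,np.array(lo),np.array(hi)); z=np.zeros_like(m)
    x0,y0,x1,y1=roi; z[y0:y1,x0:x1]=m[y0:y1,x0:x1]
    n,l,s,_=cv2.connectedComponentsWithStats(z); return (l==1+np.argmax(s[1:,4])).astype(np.uint8)
def corners(p,d):
    x,y,z,w=p; B=np.array([[i,j,k] for i in(-1,1) for j in(-1,1) for k in(-1,1)])*np.array(d)/2
    c,s=np.cos(w),np.sin(w); return B@np.array([[c,s,0],[-s,c,0],[0,0,1]])+[x,y,z]
def fit(masks,d,p0,shape=True):
    def res(p):
        r=[]
        for c,m in masks.items():
            h=cv2.convexHull((proj(c,corners(p,d))*64).astype(np.float32))/64
            a,b=mom(cv2.moments(h)); a2,b2=mom(cv2.moments(m,True)); r+=list(a-a2)
            if shape: L=np.sqrt(b2.max()); r+=list((b-b2)/L/2)
        return np.array(r)
    s=least_squares(res,p0,x_scale=[10,10,10,.1],diff_step=1e-4); return s.x,s.fun
E
python3 - <<'E'
from vis import *
np.set_printoptions(suppress=True,precision=2)
im={c:cv2.imread(f'pics/a_{c}.png')[:,:,::-1].copy() for c in('scene','top')}
def go(n,lo,hi,rs,rt,d,p0):
    ms={'scene':mask(im['scene'],lo,hi,rs),'top':mask(im['top'],lo,hi,rt)}
    p,f=fit(ms,d,p0); print(n,[m.sum() for m in ms.values()],p,np.degrees(p[3]),'res',f)
    return ms
go('handle',(5,120,70),(19,255,255),(255,165,295,200),(355,180,385,225),(100,20,22),(546,-210,52,.06))
go('line',(20,90,70),(35,255,255),(315,245,380,285),(215,160,275,185),(3,150,.5),(641,203,23,.12))
go('deck',(100,80,20),(125,255,255),(295,245,375,310),(210,125,275,180),(128,150,.5),(706,210,23,.12))
go('plate',(0,0,120),(179,60,255),(335,244,372,269),(230,169,262,196),(70,80,3),(605,194,15,.12))
go('blade',(20,90,70),(35,255,255),(245,190,275,220),(352,165,375,190),(60,40,2),(640,-204,10,.06))
m=viewer  # plate silhouettes
E
```

```text
handle [np.uint64(173), np.uint64(13)] [ 571.02 -195.1    74.33    0.73] 41.97682149657897 res [-3.9   0.45 -2.65  1.22  1.75 -2.3   3.06  7.56  8.52  8.39]
line [np.uint64(30), np.uint64(51)] [628.89 220.23   1.02  -0.32] -18.429496685540272 res [-6.03 -0.18  3.77  6.56  8.86 -3.66  5.16 -0.79  2.83  0.44]
deck [np.uint64(1887), np.uint64(1434)] [706.3  213.87  14.46   0.22] 12.585563406721834 res [-0.23 -0.03 -0.66 -0.08 -0.61 -0.27  0.14 -0.47  0.08  0.32]
plate [np.uint64(474), np.uint64(471)] [604.02 193.41  20.21   0.2 ] 11.398044433781086 res [-0.02 -0.    0.02  0.02  0.19 -0.02  0.02 -0.1  -0.01  0.05]
blade [np.uint64(115), np.uint64(169)] [ 621.54 -206.      5.32   -0.1 ] -5.492550987538148 res [-0.11 -0.03 -0.51  0.11 -0.01 -0.08  0.07 -0.24 -0.29 -0.88]
```

```bash
python3 - <<'E'
from vis import *
np.set_printoptions(suppress=True,precision=2)
im={c:cv2.imread(f'pics/a_{c}.png')[:,:,::-1].copy() for c in('scene','top')}
for c,(x,y) in {'scene':(274,184),'top':(368,200)}.items(): print(c,cv2.cvtColor(im[c],cv2.COLOR_RGB2HSV)[y-2:y+3,x-3:x+4].reshape(-1,3)[::4].tolist())
def go(n,lo,hi,rs,rt,d,p0,close=0):
    ms={}
    for c,r in(('scene',rs),('top',rt)):
        i=cv2.morphologyEx(cv2.inRange(cv2.cvtColor(im[c],cv2.COLOR_RGB2HSV),np.array(lo),np.array(hi)),cv2.MORPH_CLOSE,np.ones((3,3)))
        z=np.zeros_like(i);x0,y0,x1,y1=r;z[y0:y1,x0:x1]=i[y0:y1,x0:x1]
        if close:
            cs,_=cv2.findContours(z,0,1); k=max(cs,key=cv2.contourArea); cv2.fillConvexPoly(z,cv2.convexHull(k),255)
        ms[c]=(z>0).astype(np.uint8)
    p,f=fit(ms,d,p0); print(n,[m.sum() for m in ms.values()],p,np.degrees(p[3]),'res',f)
go('handle',(5,120,60),(25,255,255),(255,165,295,200),(355,185,385,225),(100,20,22),(546,-210,52,.06))
go('line',(20,90,70),(38,255,255),(315,245,380,285),(215,160,275,185),(3,150,.5),(641,203,23,.12))
go('deck',(100,80,20),(125,255,255),(295,245,375,310),(210,125,275,180),(129,150,.5),(706,210,23,.12),1)
a,b=[np.array(viewer.camera_info('top')[k]) for k in('R','t')]
for c in im:
  viewer.read_camera(c)
  for n in('dial','detergent','softener'):
    d=viewer.pinpoint(n,c)
    if d: i=I[c]; print(c,n,d[0]['confidence'],i['R'].T@(np.array(d[0]['at'])-i['t']))
E
```

```text
scene [[17, 70, 149], [16, 204, 161], [15, 194, 159], [15, 206, 150], [16, 211, 158], [13, 236, 95], [13, 219, 134], [15, 204, 150], [10, 228, 86]]
top [[15, 255, 165], [22, 250, 148], [25, 216, 151], [22, 255, 165], [24, 236, 145], [133, 71, 25], [22, 230, 145], [6, 255, 79], [23, 243, 148]]
handle [np.uint64(178), np.uint64(182)] [ 541.93 -210.43   53.53    0.11] 6.278561601130882 res [-0.32 -0.04  0.22 -0.22  0.39 -0.22  0.23  0.07  0.14  0.2 ]
line [np.uint64(59), np.uint64(60)] [641.94 206.06  20.4    0.17] 9.723308681410188 res [-0.61 -0.08 -0.14 -0.11 -0.08 -0.62  0.42  0.   -0.06  0.01]
deck [np.uint64(2186), np.uint64(1613)] [709.32 213.97  15.14   0.24] 13.651372063298911 res [-0.08 -0.01 -0.32  0.17 -0.33 -0.1   0.05 -0.25 -0.01  0.17]
scene dial 0.71 [743.78 222.7   22.47]
scene detergent 0.74 [529.24 468.93  -1.28]
scene softener 0.83 [645.4  450.39   3.28]
top dial 0.41 [741.06 220.67  20.33]
top detergent 0.67 [530.58 468.68  -0.74]
top softener 0.77 [642.63 448.87  -0.76]
```

```bash
python3 - <<'E'
from vis import *
np.set_printoptions(suppress=True,precision=2)
im={c:cv2.imread(f'pics/a_{c}.png')[:,:,::-1].copy() for c in('scene','top')}
def back(c,uv,z):
    i=I[c]; d=np.c_[uv,np.ones(len(uv))]@np.linalg.inv(i['camera_matrix']).T@i['R']; o=-i['R'].T@i['t']
    return (o+d*((z-o[2])/d[:,2])[:,None])[:,:2]
def px(c,lo,hi,r):
    m=cv2.inRange(cv2.cvtColor(im[c],cv2.COLOR_RGB2HSV),np.array(lo),np.array(hi)); x0,y0,x1,y1=r
    v,u=np.nonzero(m[y0:y1,x0:x1]); return np.c_[u+x0,v+y0].astype(float)
for c,r in(('scene',(315,245,380,285)),('top',(215,160,275,185))):
    for z in(22,25):
        P=back(c,px(c,(20,90,60),(40,255,255),r),z).astype(np.float32); l=cv2.fitLine(P,cv2.DIST_HUBER,0,.01,.01).ravel()
        print('line',c,z,np.degrees(np.arctan(-l[0]/l[1])),l[2:],np.ptp(P,0))
for c,r in(('scene',(255,165,295,200)),('top',(355,185,385,225))):
    P=back(c,px(c,(5,120,60),(25,255,255),r),64).astype(np.float32); l=cv2.fitLine(P,cv2.DIST_HUBER,0,.01,.01).ravel(); print('handle',c,np.degrees(np.arctan2(l[1],l[0])),l[2:],cv2.minAreaRect(P))
for c,r in(('scene',(335,244,372,269)),('top',(230,169,262,196))):
    m=mask(im[c],(0,0,120),(179,60,255),r); v,u=np.nonzero(m); print('plate',c,cv2.minAreaRect(back(c,np.c_[u,v].astype(float),20).astype(np.float32)))
    d=[x for x in viewer.silhouettes('rest',c)]
    for x in d[:1]:
        v,u=np.nonzero(x['mask']); print('rest',x['confidence'],cv2.minAreaRect(back(c,np.c_[u,v].astype(float),0 if c=='top' else 20).astype(np.float32)))
E
```

```text
line scene 22 9.209804 [642.08 209.48] [ 25.33 146.36]
line scene 25 9.210199 [644.39 211.29] [ 25.24 145.84]
line top 22 9.161672 [643.24 203.59] [ 24.26 148.88]
line top 25 9.161596 [642.6  203.19] [ 24.21 148.6 ]
handle scene 8.78734 [ 550.34 -197.58] ((550.5927124023438, -197.33822631835938), (113.6189193725586, 36.11058044433594), 3.707491636276245)
handle top 4.622395 [ 540.64 -210.15] ((540.9805908203125, -209.85781860351562), (99.0239486694336, 26.06875991821289), 9.086404800415039)
plate scene ((603.9874267578125, 194.51260375976562), (69.92207336425781, 79.82752227783203), 7.594318389892578)
rest 0.72 ((545.5894165039062, -189.2481689453125), (136.84164428710938, 72.82555389404297), 3.5375118255615234)
plate top ((604.43603515625, 192.90866088867188), (69.5372543334961, 81.51814270019531), 7.5434794425964355)
rest 0.78 ((542.2863159179688, -207.79510498046875), (111.4920425415039, 73.31121826171875), 3.5652360916137695)
```

```bash
cat > h.py <<'E'
import numpy as np
from scipy.spatial.transform import Rotation as Ro
from cell import robot, grip, kin, viewer
np.set_printoptions(suppress=True,precision=2)
PSI=np.radians(9.18); S=np.array([643.,203.6,0]); n=np.array([np.cos(PSI),np.sin(PSI),0]); tt=np.array([-n[1],n[0],0])
SGN=-1   # tool x = SGN * lifter x
def rot(yaw,pitch=0.):   # degrees; pitch + = tip down
    D=np.array([[SGN,0,0],[0,-SGN,0],[0,0,-1.]])
    return (Ro.from_euler('ZY',[yaw,pitch],degrees=True)*Ro.from_matrix(D)).as_rotvec()
def F(k=3):
    return np.mean([robot.observe()['contact_force'] for _ in range(k)],0)
def obs(): s=robot.observe(); return s['t'],np.array(s['tcp_pos']),np.array(s['contact_force']),s['grip_width'],s['grip_force']
def touch(d,step,maxd,thr,feed=20):
    "step along d until force against it exceeds thr"
    d=np.array(d,float); p0=np.array(robot.observe()['tcp_pos']); b=F(); k=0
    while k<maxd:
        k+=step; robot.servo_line(p0+d*k,feed=feed); f=F(1)-b
        if -f@d>thr: return k,np.array(robot.observe()['tcp_pos']),f
    return None,np.array(robot.observe()['tcp_pos']),f
E
python3 - <<'E'
from h import *
import h
for s in(1,-1):
    h.SGN=s
    for p,y,pi in(([543,-210.5,37],4.8,0),(S-n*190+[0,0,60],9.18,6),(S-n*190+[0,0,60],9.18,15),(S-n*60+[0,0,150],9.18,0)):
        q=kin.ik(list(p),list(rot(y,pi))); print(s,None if q is None else np.array(q))
h.SGN=-1
print(obs())
grip(0.0,20); robot.movep(list(S-n*108+[0,0,60]),list(rot(9.18))); print(obs())
robot.servo_line(list(S-n*108+[0,0,24]),feed=60); print(obs())
print(touch([0,0,-1],.5,18,2)); print(obs())
E
```

```text
1 [-0.31  0.69  0.85  1.92 -0.69  0.85 -0.58]
1 [-0.87  0.48  0.57  2.04 -0.37  0.84 -1.48]
1 [-0.83  0.58  0.58  1.91 -0.39  1.04 -1.44]
1 [-0.83  0.49  0.62  1.76 -0.33  1.   -1.5 ]
-1 [ 0.03  0.56  0.36  1.9  -0.28  0.74  2.21]
-1 [-0.45  0.43  0.04  2.01 -0.06  0.8   1.37]
-1 [-0.41  0.52  0.02  1.88 -0.08  1.    1.4 ]
-1 [-0.43  0.44  0.07  1.73 -0.04  0.97  1.39]
(1.5, array([263.78, 594.08, 183.98]), array([ 0.5 , -0.46, -0.37]), 1.0028758102825692, 0.0)
(4.6833, array([536.33, 187.7 ,  60.24]), array([ 0.24, -0.23,  0.36]), 0.0060204184414733245, 0.0)
(5.4333, array([536.5 , 186.35,  23.95]), array([ 0.23, -0.41, -0.58]), 0.005529607117899533, 0.0)
(None, array([536.44, 186.35,   5.9 ]), array([-0.69,  0.94, -0.2 ]))
(14.4333, array([536.44, 186.35,   5.9 ]), array([-0.46,  0.53, -0.78]), 0.002128806177137726, 0.0)
```

```bash
python3 - <<'E'
from cell import viewer
import cv2,numpy as np
a=viewer.read_camera('scene')[:,:,::-1];b=viewer.read_camera('top')[:,:,::-1]
r=lambda i,x,y,w,h,k:cv2.resize(i[y:y+h,x:x+w],None,fx=k,fy=k,interpolation=cv2.INTER_CUBIC)
cv2.imwrite('pics/c2.png',np.hstack([r(a,310,190,100,100,4),r(b,210,150,100,100,4)]))
E
```

```text
(no output)
```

View pics/c2.png

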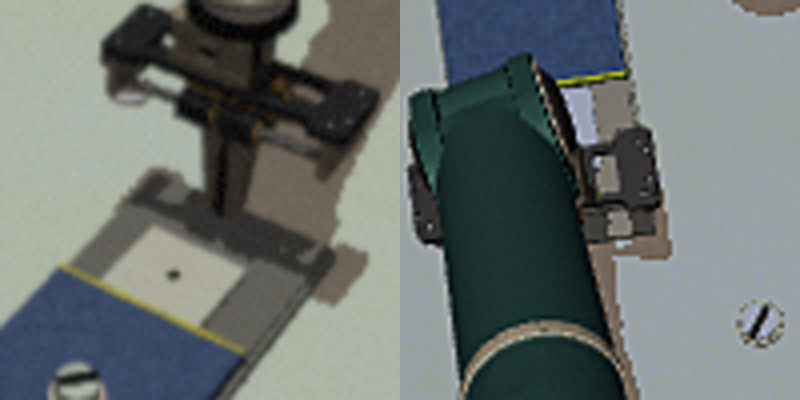

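```bash
python3 - <<'E'
from h import *
from vis import proj
print(proj('scene',np.array([[536.4,186.35,5.9],[536.4,186.35,12]])))
p,_=None,None
z=5.9
for i in range(5):
    z-=1; robot.servo_line([536.44,186.35,z],feed=30); o=obs(); print(o[0],o[1],o[2])
    if o[2][2]>2: break
E
```

```text
[[365.16 248.49]
 [365.3  247.  ]]
14.7833 [536.37 186.3    4.8 ] [ 0.28 -0.18  0.48]
15.0333 [536.38 186.33   3.82] [ 0.1   1.14 -0.32]
15.2833 [536.36 186.32   2.81] [-0.32  0.11 -0.3 ]
15.5333 [536.34 186.34   1.81] [ 0.15 -0.72 -0.37]
15.7833 [536.37 186.29   0.81] [ 0.36  0.44 -0.07]
```

```bash
python3 - <<'E'
from cell import viewer
import cv2,numpy as np
a=viewer.read_camera('scene')[:,:,::-1]
cv2.imwrite('pics/c3.png',cv2.resize(a[215:275,320:400],None,fx=10,fy=10,interpolation=cv2.INTER_CUBIC))
E
```

```text
(no output)
```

View pics/c3.png

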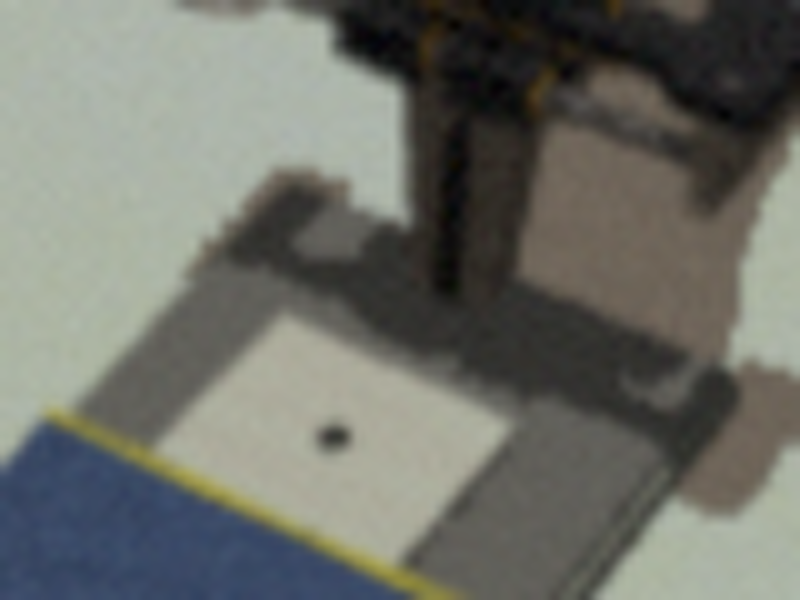

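```bash
python3 - <<'E'
from h import *
from vis import proj
import cv2
q=robot.observe(); print(np.array(q['joint_torque']),np.array(q['wrist_torque']))
robot.servo_line([536.4,186.3,60],feed=120)
q=robot.observe(); print(q['t'],np.array(q['joint_torque']),np.array(q['wrist_torque']),q['tcp_pos'],F(5))
a=viewer.read_camera('scene')[:,:,::-1]
print(proj('scene',np.array([[536.4,186.3,60.],[536.4,186.3,80]])))
cv2.imwrite('pics/c4.png',cv2.resize(a[205:265,320:400],None,fx=10,fy=10,interpolation=cv2.INTER_CUBIC))
E
```

```text
[ -0.   -50.01   0.7  -16.42   0.01   0.08   0.  ] [ 0.03  0.01 -0.03]
16.475 [  0.02 -48.53   0.69 -19.35   0.01   0.07  -0.  ] [ 0.04  0.07 -0.06] [536.08 186.23  59.81] [-0.92 -0.09 -0.  ]
[[366.35 234.89]
 [366.81 229.68]]
```

View pics/c4.png

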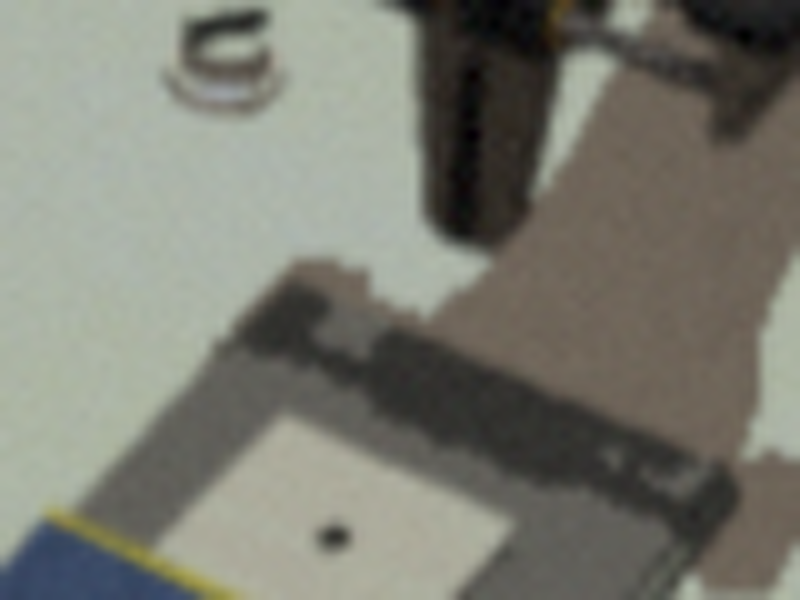

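```bash
python3 - <<'E'
from vis import *
R=np.array([[-.91,.41,0]]);from scipy.spatial.transform import Rotation as Ro
M=Ro.from_rotvec([-.6515,-3.073,.0027]).as_matrix(); p=np.array([263.56,593.47,183.1])
for d in(0,19,38): print(d,[proj('scene',(p-M[:,2]*d+s*M[:,1]*46)[None])[0].round(1) for s in(-1,0,1)])
a=cv2.imread('pics/a_scene.png'); cv2.imwrite('pics/c5.png',cv2.resize(a[130:240,530:640],None,fx=5,fy=5,interpolation=cv2.INTER_CUBIC))
E
```

```text
0 [array([546.6, 209.4]), array([560.7, 219.6]), array([575.7, 230.4])]
19 [array([548.9, 203.7]), array([563.3, 213.8]), array([578.6, 224.6])]
38 [array([551.4, 197.9]), array([566. , 207.9]), array([581.5, 218.6])]
```

View pics/c5.png

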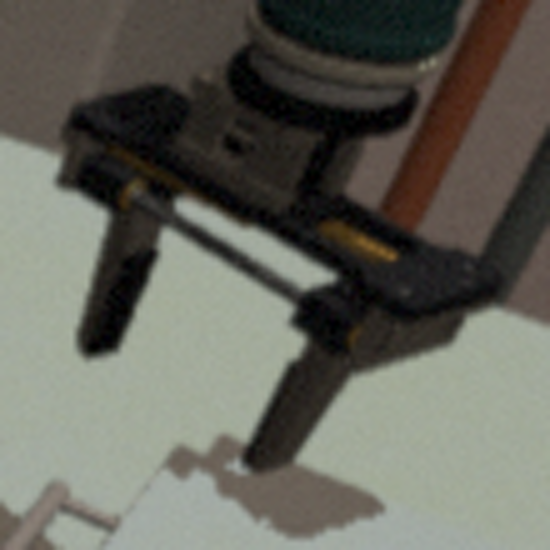

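The pictures show the real fingertips about 20 mm higher than the reported TCP: predicted row 234.9 against about 229.5 seen, and the start picture agrees. That explains why I felt no floor contact. I'll command z 20 mm lower than the nominal value.

```bash
python3 - <<'E'
from h import *
import cv2
robot.movep([543,-210.5,90],list(rot(4.8))); grip(0.7,45)
robot.servo_line([543,-210.5,15],feed=90); print(obs())
grip(0.0,45); o=obs(); print(o); s=robot.observe(); open('grasp.txt','w').write(repr([list(map(float,s['tcp_pos'])),list(rot(4.8))]))
print('baseline',F(6))
robot.servo_line([543,-210.5,27],feed=60); print(obs(),F(6))
a=viewer.read_camera('scene')[:,:,::-1]
cv2.imwrite('pics/c6.png',cv2.resize(a[140:230,220:340],None,fx=6,fy=6,interpolation=cv2.INTER_CUBIC))
E
```

```text
(20.0083, array([ 543.49, -210.72,   15.49]), array([0.26, 0.16, 0.03]), 0.6979510796048368, 0.0)
(20.75, array([ 543.  , -210.37,   15.05]), array([0.22, 0.36, 0.32]), 0.21675974840208717, 44.984198212623596)
baseline [0.22 0.36 0.32]
(21.1, array([ 543.36, -210.69,   27.56]), array([ 0.14,  0.07, -1.83]), 0.21484672773996977, 44.9826318025589) [ 0.14  0.07 -1.83]
```

View pics/c6.png

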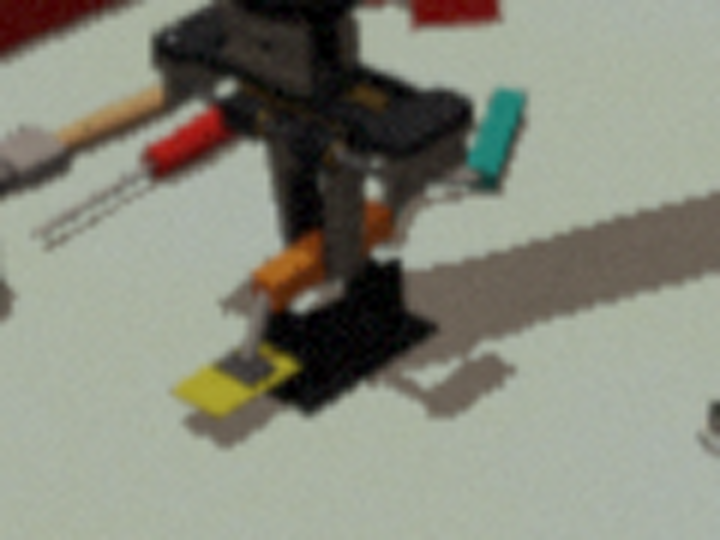

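```bash
cat >> h.py <<'E'
def tcp_for(tip,pitch,a,c,yaw=9.18):
    "TCP position putting the tip (lifter frame offset a,0,c from TCP) at world point"
    return np.array(tip)-Ro.from_euler('ZY',[yaw,pitch],degrees=True).apply([a,0,c])
def W(x,y,z): return S+n*x+tt*y+[0,0,z]    # tray frame (z: world) to world
E
python3 - <<'E'
from h import *
a,c=106,-7
robot.servo_line([543,-210.5,75],feed=150)
tgt=lambda z,p: list(tcp_for(W(-98,-6.5,z),p,a,c))
robot.movep(tgt(50,6),list(rot(9.18,6))); print(obs())
robot.servo_line(tgt(22,6),feed=100); robot.hold(.1); print(obs())
b=F(1); z=22
for i in range(22):
    z-=.8; robot.servo_line(tgt(z,6),feed=40); o=obs(); f=o[2]-b
    if f[2]>1.6: break
print(z,i,o,f)
E
```

```text
(23.0583, array([444.68, 163.53,  67.95]), array([ 0.75, -0.12, -1.4 ]), 0.2144950683978473, 44.98248338699341)
(23.5917, array([444.45, 164.7 ,  40.39]), array([-0.41,  0.28, -1.02]), 0.21412730078862977, 44.98263359069824)
10.79999999999999 13 (27.0917, array([443.94, 164.88,  29.  ]), array([-1.7 , -0.95,  1.56]), 0.214911091935078, 44.98321831226349) [-1.29 -1.23  2.59]
```

```bash
python3 - <<'E'
from h import *
import cv2
a,c=106,-7
tgt=lambda z,p: list(tcp_for(W(-98,-6.5,z),p,a,c))
robot.servo_line(tgt(15,6),feed=60)
robot.servo_line(tgt(13.6,12),feed=60,rotation=list(rot(9.18,12))); robot.hold(.1); o=obs();print(o)
b=F(1); z=13.6
for i in range(9):
    z-=.6; robot.servo_line(tgt(z,12),feed=40); o=obs(); f=o[2]-b
    if f[2]>1.6: break
print(z,i,o,f)
im=viewer.read_camera('scene')[:,:,::-1]
cv2.imwrite('pics/c7.png',cv2.resize(im[205:275,310:410],None,fx=8,fy=8,interpolation=cv2.INTER_CUBIC))
E
```

```text
(27.7583, array([445.17, 164.89,  41.94]), array([-1.06, -0.11, -2.1 ]), 0.21331044582409348, 44.98273193836212)
11.200000000000001 3 (28.7583, array([446.32, 165.26,  40.23]), array([-0.17,  0.18,  0.98]), 0.21707043694866027, 44.98319864273071) [0.88 0.29 3.07]
```

View pics/c7.png

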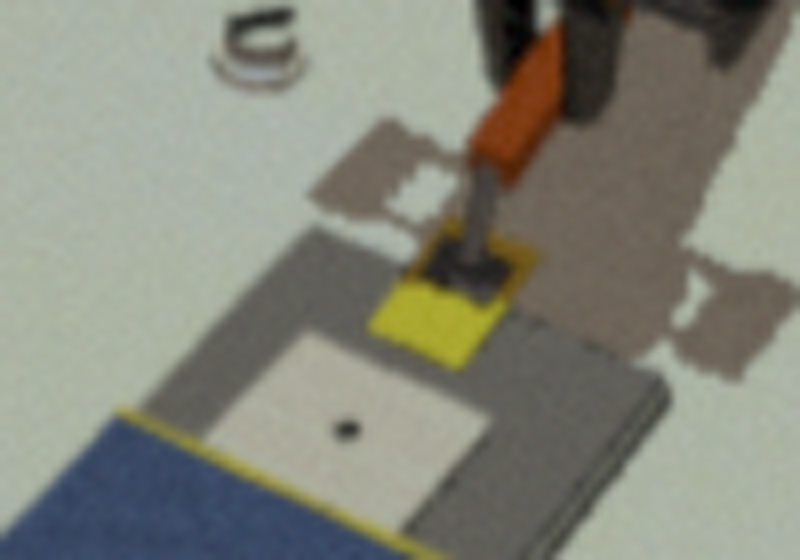

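```bash
python3 - <<'E'
from vis import *
from h import *
def back(uv,z):
    i=I['scene']; d=np.linalg.inv(i['camera_matrix'])@[*uv,1]@i['R']; o=-i['R'].T@i['t']; return o+d*((z-o[2])/d[2])
px=lambda u,v:(310+(u+.5)/8-.5,205+(v+.5)/8-.5)
for nm,uv,z in(('tipL',(458,368),14),('tipR',(370,325),14),('neL',(490,415),20),('neR',(310,330),20),('line',(120,408),23)):
    p=back(px(*uv),z)-S; print(nm,p@n,p@tt,p+S)
E
```

```text
tipL -95.12439083371254 12.080317679358666 [547.17 200.35  14.  ]
tipR -97.0611041114979 -26.40122996722863 [551.39 162.05  14.  ]
neL -74.38389305609392 36.18467876226451 [563.8  227.45  20.  ]
neR -76.47121024984796 -40.43884538847704 [573.96 151.48  20.  ]
line -0.11938626282300291 -74.33609182292017 [654.74 130.2   23.  ]
```

```bash
sed -i '$a A,C,P=108,-7,7.5\ndef tip(x,z,y=-3,p=P): return list(tcp_for(W(x,y,z),p,A,C))' h.py
python3 - <<'E'
from h import *
import cv2
robot.servo_line(tip(-92,18),feed=80,rotation=list(rot(9.18,P)))
robot.servo_line(tip(-86,11.5),feed=60); robot.hold(.1); b=F(1); b=(b+np.array([0,0,-1.6]))/2; print(obs()[0],obs()[2],b)
x,z=-86,11.5
robot.servo_line(tip(-78,z),feed=60); print(F(1)-b); x=-78
while x<-57:
    x+=1.5; robot.servo_line(tip(x,z),feed=30); f=F(1)-b
    print(x,round(z,1),f@n,f[2])
    if f[2]>3: z+=.3
    if f@n<-2.5: break
print(obs())
im=viewer.read_camera('scene')[:,:,::-1]
cv2.imwrite('pics/c8.png',cv2.resize(im[205:275,310:410],None,fx=8,fy=8,interpolation=cv2.INTER_CUBIC))
E
```

```text
29.4583 [ 0.08 -0.23 -1.21] [ 0.04 -0.12 -1.41]
[-0.33  0.65  0.5 ]
-76.5 11.5 0.5305478302115737 -0.8544047812919504
-75.0 11.5 0.3837608050371475 -0.15638930908740578
-73.5 11.5 0.963512115126694 0.05635087744967193
-72.0 11.5 0.48989516198251915 -0.8112067947783639
-70.5 11.5 0.13475461555754392 -0.0376143166496814
-69.0 11.5 -0.6459349701731577 -0.2382012074793518
-67.5 11.5 0.517572807039047 0.10980109678762595
-66.0 11.5 -0.7312818082282083 -0.8627318084738094
-64.5 11.5 -2.049241756459648 2.24050038363678
-63.0 11.5 -6.690878166488588 4.846923151963718
(32.2417, array([474.46, 173.28,  32.44]), array([-6.59, -1.  ,  3.44]), 0.21237177302429047, 44.982739090919495)
```

View pics/c8.png

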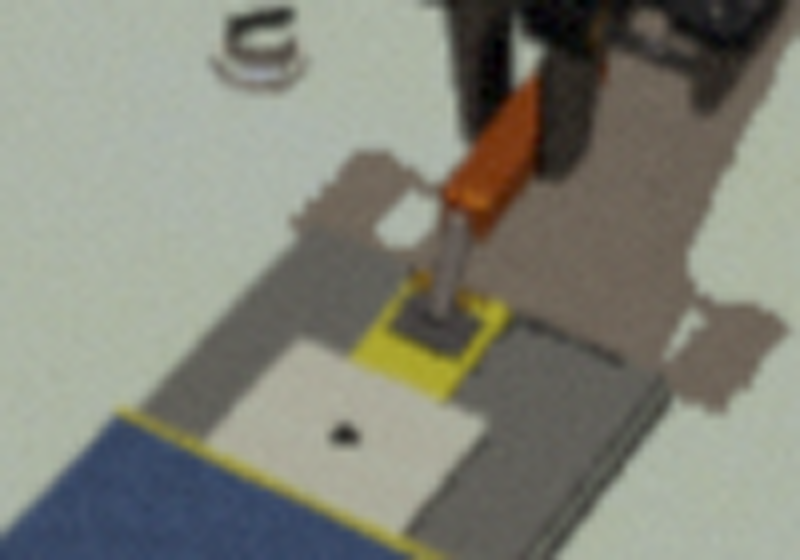

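The blade met the panel and pressed the plate against the step at about -64 mm, with only a few newtons. That position means the tip is under the flange. Next I'll tip the plate along its arc while watching the force.

```bash
cat > tipup.py <<'E'
from h import *
import cv2
X0,Z0=-1.3,11.0
def contact(th,r):
    "contact point (tray x, height over floor) on the flange at angle th"
    t=np.radians(th)
    if th<30: L=np.array([-9.9*np.cos(np.pi/4-t)+8.06*np.cos(np.radians(29.7)-t), 8.06*np.sin(np.radians(29.7)-t)])
    elif th<=90: L=np.array([-3*np.sin(t),0])
    else:
        f=t-np.pi/2; q=r-10; return np.array([-3*np.cos(f)+q*np.sin(f),10+q*np.cos(f)+3*np.sin(f)])
    return L+r*np.array([-np.cos(t),np.sin(t)])
def go(th,r,feed):
    x,h=contact(th,r); robot.servo_line(tip(X0+x-.26,Z0+h-1.98),feed=feed)
robot.servo_line(tip(X0-66.3,11.6),feed=40); robot.hold(.1); b=np.array([0,0,-1.41]); print(F(1)-b)
r=66.
for th in [0,5,11,18,25,32,39,46,53,60,67,74,81,88,94,100]:
    go(th,r,60); f=F(1)-b; t=np.radians(th); f2=np.array([f@n,f[2]])
    fr=f2@[-np.cos(t),np.sin(t)]; fn=-f2@[np.sin(t),np.cos(t)]
    print(th,round(r,1),'radial %.1f normal %.1f'%(fr,fn))
    if fr>3.5: r+=.6
    elif th>40: r+=.1
    if max(abs(fr),abs(fn))>10: print('stop'); break
print(obs()[0])
im=viewer.read_camera('scene')[:,:,::-1]
cv2.imwrite('pics/c9.png',cv2.resize(im[205:305,290:410],None,fx=6,fy=6,interpolation=cv2.INTER_CUBIC))
E
python3 tipup.py
```

```text
[ 0.6  -0.26 -0.29]
0 66.0 radial -0.3 normal 0.4
5 66.0 radial 0.8 normal -0.3
11 66.0 radial -0.5 normal 0.5
18 66.0 radial -0.9 normal 0.2
25 66.0 radial -0.4 normal 0.3
32 66.0 radial -0.9 normal 1.0
39 66.0 radial -0.4 normal 0.4
46 66.0 radial -0.6 normal 0.3
53 66.1 radial -0.0 normal 0.5
60 66.2 radial 0.2 normal 0.5
67 66.3 radial -0.6 normal -0.0
74 66.4 radial -0.5 normal 0.2
81 66.5 radial -0.7 normal -0.4
88 66.6 radial -0.8 normal 0.2
94 66.7 radial 0.1 normal 0.2
100 66.8 radial -1.0 normal 0.1
36.9917
```

View pics/c9.png

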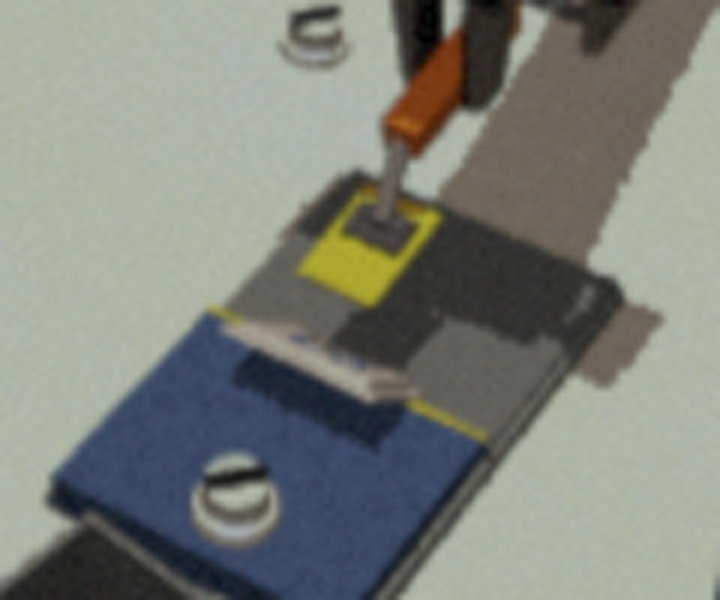

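The picture caught the plate past vertical and falling towards the felt, at about crop (320,360), with the dial undisturbed at (235,495). I've used all 10 views, so from here I'll check with numbers.

```bash
cat > look.py <<'E'
from vis import *
from h import S,n,tt
def back(c,uv,z):
    i=I[c]; d=np.c_[uv,np.ones(len(uv))]@np.linalg.inv(i['camera_matrix']).T@i['R']; o=-i['R'].T@i['t']
    return o+d*((z-o[2])/d[:,2])[:,None]
def plate():
    for c in('scene','top'):
        viewer.read_camera(c); i=I[c]
        for k in('plate','near_edge'):
            for d in viewer.pinpoint(k,c)[:2]:
                p=i['R'].T@(np.array(d['at'])-i['t']); print(c,k,round(d['confidence'],2),'tray x,y %.1f %.1f z %.1f'%((p-S)@n,(p-S)@tt,p[2]))
        for d in viewer.silhouettes('plate',c)[:1]:
            v,u=np.nonzero(d['mask']); P=back(c,np.c_[u,v].astype(float),26)-S
            Q=np.c_[P@n,P@tt].astype(np.float32); print(c,'mask',round(d['confidence'],2),len(u),cv2.minAreaRect(Q),'x',np.percentile(Q[:,0],[1,99]),'y',np.percentile(Q[:,1],[1,99]))
E
python3 - <<'E'
from h import *
from look import plate
robot.servo_line(tip(-60,50),feed=150); print(obs()[0],F(1))
plate()
E
```

```text
37.6583 [ 0.22  0.99 -0.93]
scene plate 0.72 tray x,y -99.8 -1.0 z 62.1
scene plate 0.66 tray x,y -222.7 -675.8 z 0.1
scene near_edge 0.64 tray x,y 52.4 -2.5 z 26.3
scene mask 0.63 557 ((19.00244140625, -0.9958267211914062), (81.53580474853516, 72.89929962158203), 89.70277404785156) x [-15.57  55.45] y [-40.72  38.46]
top plate 0.6 tray x,y 16.6 -1.7 z 32.6
top near_edge 0.48 tray x,y 52.1 -3.4 z 23.2
top mask 0.82 251 ((14.55709457397461, -4.9373626708984375), (79.41295623779297, 69.5063705444336), 89.8216552734375) x [-18.95  48.96] y [-44.16  31.59]
```

```bash
python3 - <<'E'
from h import *
from look import plate
X0,Z0=-1.3,11.0
robot.servo_line(tip(X0-30,Z0+14),feed=120)
robot.servo_line(tip(X0-27,Z0+10.9),feed=50); b=np.array([0,0,-1.41])
for x in list(range(-22,1,4))+[2]:
    robot.servo_line(tip(X0+x,Z0+10.9),feed=40); f=F(1)-b; print(x,f@n,f[2])
    if -f@n>4 or f[2]>4: print('stop'); break
robot.servo_line(tip(X0-12,Z0+13),feed=60)
robot.servo_line(tip(-70,60),feed=150); print(obs()[0])
plate()
E
```

```text
-22 -0.29509476469218715 -0.6027944138235377
-18 0.03157003655777648 0.5496610157624376
-14 0.39574863939978344 -1.040964225214352
-10 -0.12018533681901564 -0.033552401604309834
-6 0.35736034691014196 0.22522486585306578
-2 -0.5320273972699262 -0.6569527887698208
2 -0.08693791581117476 0.15791473894907448
41.5333
scene plate 0.83 tray x,y 38.1 -2.9 z 26.8
scene near_edge 0.83 tray x,y 71.6 -2.0 z 27.1
scene mask 0.75 556 ((39.682029724121094, -2.7942352294921875), (82.8722915649414, 72.62310028076172), 88.4901351928711) x [ 4.12 72.18] y [-41.92  37.48]
top plate 0.6 tray x,y 38.0 -3.0 z 32.8
top near_edge 0.7 tray x,y 73.2 -2.3 z 22.8
top mask 0.64 460 ((35.3282470703125, -5.996669769287109), (85.40351104736328, 75.54310607910156), 89.5989761352539) x [-0.19 71.52] y [-47.83  35.18]
```

```bash
python3 - <<'E'
from h import *
from vis import *
robot.servo_line(tip(-90,90),feed=150)
robot.movep([543,-210.5,75],list(rot(4.8))); robot.hold(.2); print(obs())
robot.servo_line([543,-210.5,18],feed=70); robot.hold(.1); b=F(1); b[2]=-1.4
for z in(16.5,15.5,15.0):
    robot.servo_line([543,-210.5,z],feed=30); f=F(1)-b; print(z,f)
    if f[2]>4: break
grip(0.45); robot.hold(.2); grip(0.7); print(obs())
robot.servo_line([543,-210.5,110],feed=100); print(obs())
robot.movep([450,-60,200],list(rot(4.8))); 
for c in('scene','top'):
    viewer.read_camera(c); i=I[c]
    for k in('lifter','knuckle','rest','dial','spare_dial','plate','near_edge'):
        d=viewer.pinpoint(k,c)
        if d: print(c,k,round(d[0]['confidence'],2),i['R'].T@(np.array(d[0]['at'])-i['t']))
im={c:viewer.read_camera(c) for c in('scene','top')}
ms={c:mask(cv2.morphologyEx(im[c],cv2.MORPH_CLOSE,np.ones((2,2))),(5,120,60),(25,255,255),r) for c,r in(('scene',(255,165,295,200)),('top',(355,185,385,225)))}
print(fit(ms,(100,20,22),(543,-210,53,.08))[0],robot.observe()['t'])
E
```

```text
(43.9833, array([ 543.5 , -209.09,   75.12]), array([-0.16,  0.28, -1.28]), 0.2128479007672936, 44.98265326023102)
16.5 [ 1.07 -0.25 -0.04]
15.5 [ 1.35 -0.45  0.52]
15.0 [ 0.92 -0.66  0.93]
(47.0167, array([ 543.02, -210.49,   15.01]), array([ 0.45, -0.02,  0.83]), 0.7007512873013997, 0.0)
(48.1167, array([ 542.45, -210.3 ,  109.3 ]), array([-0.13,  0.21,  0.15]), 0.6983324645883277, 0.0)
scene lifter 0.79 [ 778.03 -282.26   14.41]
scene knuckle 0.74 [ 236.9  -454.75   21.07]
scene rest 0.64 [ 631.19 -202.64    2.97]
scene dial 0.71 [742.88 226.41  23.39]
scene spare_dial 0.49 [445.29  15.79  -5.71]
scene plate 0.66 [ 546.87 -212.08   51.89]
scene near_edge 0.64 [716.88 213.21  26.42]
top lifter 0.89 [ 262.85 -527.51   10.54]
top knuckle 0.88 [ 607.35 -208.66    7.15]
top rest 0.93 [ 633.47 -206.44   -2.33]
top dial 0.42 [738.29 222.79  22.74]
top spare_dial 0.56 [440.58  13.65  -4.55]
top plate 0.6 [683.29 207.39  32.78]
top near_edge 0.98 [715.11 209.71  23.71]
[ 539.49 -213.67   47.26    0.11] 49.825
```

```bash
python3 - <<'E'
from h import *
from vis import *
for c,r in(('scene',(255,165,295,200)),('top',(355,185,385,225))):
    a=cv2.imread(f'pics/a_{c}.png')[:,:,::-1].copy(); b=viewer.read_camera(c); i=I[c]
    for k in('lifter','knuckle'):
        print(c,[(round(d['confidence'],2),(i['R'].T@(np.array(d['at'])-i['t'])).round(1).tolist()) for d in viewer.pinpoint(k,c)])
    x0,y0,x1,y1=r
    for nm,lo,hi,q in(('orange',(5,120,60),(25,255,255),r),('yellow',(26,120,60),(38,255,255),(245,190,275,220) if c=='scene' else (350,162,378,192))):
        x0,y0,x1,y1=q; mm=[]
        for g in(a,b):
            m=cv2.inRange(cv2.cvtColor(g,cv2.COLOR_RGB2HSV),np.array(lo),np.array(hi))[y0:y1,x0:x1]; M,_=mom(cv2.moments(m,True)); mm.append((int((m>0).sum()),(M+[x0,y0]).round(2).tolist()))
        print(c,nm,mm)
E
```

```text
scene [(0.73, [547.8, -210.9, 52.5]), (0.69, [779.2, -283.2, 14.8]), (0.66, [321.7, -295.6, 9.2]), (0.61, [266.8, -528.4, 8.7]), (0.34, [644.1, 451.0, 0.5])]
scene [(0.9, [607.8, -206.3, 9.5]), (0.81, [236.4, -453.6, 19.3]), (0.62, [399.7, -288.9, 19.2]), (0.48, [842.8, -237.4, 19.2]), (0.3, [641.5, 203.4, 24.8])]
scene orange [(178, [274.21, 184.9]), (182, [274.09, 184.83])]
scene yellow [(89, [258.52, 206.79]), (87, [258.37, 206.83])]
top [(0.75, [544.5, -214.2, 53.4]), (0.74, [323.9, -299.7, 9.8]), (0.71, [778.9, -284.1, 9.6]), (0.61, [263.7, -528.0, 11.0])]
top [(0.82, [234.7, -456.5, 19.1]), (0.7, [605.2, -208.8, 11.2]), (0.66, [842.5, -238.3, 16.1]), (0.58, [401.2, -289.7, 16.3])]
top orange [(180, [367.56, 198.86]), (180, [367.93, 198.96])]
top yellow [(133, [363.47, 176.69]), (135, [363.34, 176.84])]
```

The lifter is back within about 1 mm of where it was, the plate lies face up on the deck, and both dials are where they were.

```bash
python3 -c "
from cell import robot
print(robot.job_done(), robot.observe()['t'])"
```

```text
the job is handed in; nothing more can be done
the job is handed in; nothing more can be done
```

The job is handed in: the plate measures flat and face up on the felt deck, the lifter is back in its rest within about 1 mm, and the arm finished clear at about 50 s, with forces peaking at about 7 N sideways and 5 N downwards.

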